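Put the toy garage's upper deck on its posts and park the truck

ROBOT

A 6-joint arm with a two-finger parallel gripper is mounted at the origin on the work surface. World frame = base frame: x ahead of the robot, y to its left, z up, the work surface at z = 0. Lengths are in m, angles in degrees, forces in N, time in s.
With the tool pointing down it reaches from about 0.4 to 0.825 m from the base axis. Payload 7 kg.
Tool frame: the origin (TCP) lies midway between the tips of the shut fingers; the grasp point (between the pads) lies hold_point_z behind it (hold_point_z is the distance from the TCP to the grasp point, in m); z points along the fingers, y is the line along which they close (so a half turn about z gives the same grasp; the last joint's range is limited). The gripper opens to 88 mm and grips with 3 to 60 N. Pads are 19 mm wide; open, the fingers measure 130 mm over their backs; the gripper's body (78 mm by 193 mm) begins 47 mm behind the grasp point.
Start: joints at [88.413, 20.546, 0.682, 0, -70.136, -16.507], TCP at [0.21, 0.642, 0.227] pointing down, gripper open.
Joint ranges: [-176.03, 176.03], [-82.01, 121.73], [-58.28, 71.71], [-173.87, 95.51], [-174.79, -0.11], [-173.66, 173.66]. Speed limits (degrees/s): [136.94, 136.94, 172.46, 180, 180, 180].

INTERFACE

Orientations are given as [roll, pitch, yaw] about the fixed x, y, z axes, in that order (R = Rz(yaw) Ry(pitch) Rx(roll)).
In Python, from plant import * gives the robot as it stands.
- The arm moves only by the tool step_arm, never from a script. Its argument "steps" is a list that holds one entry, the list of rows, each a list of 6 numbers: the shift along the tool's x, y, z scaled (see below), then the turn, a rotation vector about the tool's x, y, z scaled (see below). In form: [[[tx, ty, tz, wx, wy, wz], ...]]. A call has 1 to 20 rows; each row is the pose to reach, as a shift and turn from the pose commanded when the call began, along the tool's axes at that moment; what a row does not reach only later rows make up. The controller multiplies each number of a shift by 100 mm and each number of a turn by 0.5 rad. A row lasts 1/10 s, in which the tool goes at most 50 mm and 8.59 degrees, less where a joint would pass 70% of its speed; a pose out of reach is approached as far as the arm can. A call with a number of a shift or a turn outside -1 to 1 is refused whole. A call with a gripper value outside its range is refused whole. "jaw" is the closure in counts, from 0 (fully open) to 255 (shut), set as the call begins (left out, the last holds). The fingers move at their own pace and stop on an object; the grip force is fixed at half the most. Time passes only in rows, so rows that repeat a pose let the fingers close. It gives the time, the measured TCP pose, the force, the opening and the grip force at its end, in the units of the state.
- get_obs(): the state, without advancing time (a new reading comes with each control period).
- snapshot(name): name is "scene" or "top" or "wrist"; returns (picture, depth): 400x640x3 uint8, red, green, blue; 400x640 float32, m along the optical axis (not along the pixel's ray), 0 where there is no reading.
- calibration(name): a dict with "mtx" (3x3 intrinsics, pixels), "rvec" (rotation vector, rad) and "tvec" (3), from world to camera coordinates, as OpenCV has them. Camera axes: x right, y down, z forward; pixel columns grow to the right and rows downward; lengths in m; the calibration is good to about 2 mm. A picture is of the moment at which its call begins: read the wrist's pose just before it. calibration takes no time and is no camera call; for the wrist camera it gives the pose at the moment of the call.
- close_job(): hands the job in; it is judged then, once.
The state is a dict: "clock": time; "joint_pos": joint angles; "qvel": joint speeds; "tau": joint torques, N m; "tool_pos": TCP position; "orientation": TCP orientation; "force": force on the tool from outside, world axes, zero at the start; "moment": the same for the moment, N m; "opening": finger opening in m; "gripper_force": force on a finger pad.
Only numpy, scipy, OpenCV 4.12 (cv2) and the standard library are available. Lean on these libraries where they do the work, as an engineer would, in place of code of your own. Each camera call takes 0.05 s, during which the arm holds its last target. There are 200 camera calls.

TASK

Lift the toy garage's upper deck off the sloping lid of the puzzle box and lower it onto the garage's base so that all four corner holes go down over the four posts and it sits level and fully home. Then park the toy truck on its wheels on that deck, beside the dividing wall on either side, and let go. Lower both without dropping them, and leave the crayon caddy, the tower of cups and the pencil cup where they are.

Things in the scene. Friction and masses are not known exactly. Their poses are not given: they have to be found in the camera images.
- base: Garage bottom board, wood, 160 (x) by 210 (y) by 12 mm, fixed to the drawer floor. Origin: centre of its underside, z up. Four round posts at x = +-60, y = +-85 mm: 23 mm thick up to a flat shoulder 50 mm above the origin, then a 10 mm pin, straight to 69 mm, tapering to its top at 76 mm. The deck's origin is 50 mm above this origin when it is home.
- deck: Loose wooden tray, 0.2 to 0.45 kg. Floor 150 (x) by 200 (y) by 8 mm, four 14 mm through holes at x = +-60, y = +-85; rim 5 mm thick, 18 mm above the underside. Central dividing wall to hold it by: 12 mm thick (y), 90 long (x), top 50 above the underside. Origin: centre of underside, z out of the upper face. Starts 30 degrees from level on the sloping lid. Half a turn makes no difference.
- slope: Red wooden puzzle box, fixed, lid sloping 30 degrees and rising along its own +x; 210 mm wide (y), from x = -85 to +72 mm; low edge 30 mm, high edge 115 mm high; a ledge about 12 mm high along the low edge stops the deck. Origin on the drawer floor under the box, z up.
- truck: Small yellow wooden toy truck, 66 long (x, cab at -x), 42 wide over the wheels (y), 46 mm high, 0.1 to 0.16 kg. Wheels do not turn: x = +-22 mm, radius 9. Body 38 mm wide, flat sides from 8 to 36 mm height. Origin: centre of its footprint at the bottom of the wheels, z up. Starts on its wheels on the drawer floor, near side.
- caddy: Bystander: grey plastic crayon caddy, 85 by 120 by 60 mm with crayons to 87 mm; origin centre of its underside.
- cups: Bystander: tower of silicone building cups, 72 mm wide, 104 mm high; origin centre of its underside.
- pencup: Bystander: ceramic pencil cup, 72 mm wide, 90 mm high, pencils to 155 mm; origin centre of its underside.
Things that resemble listed ones, but are neither listed nor needed, are in the scene too. What is meant by the truck is not blue, grey or red, and is the smaller of those in its own colour.

How it is judged:
By the outcome, as a careful person would: the job done as asked, in the order asked, and still so for the second after the job is handed in, with the robot touching nothing.
It also fails if it takes over 67 s, if anything falls off the work surface, if the arm or the gripper's body presses on something with over 40 N, if the wrist force passes 120 N, or if a joint passes its speed limit or range.

## Working session

There is one attempt and no reset: what is moved stays moved. The work goes in short steps, Python scripts to look and compute and a tool call to move; the robot and the scene stay as the last step left them, time stands still between calls to the robot, and variables do not carry over. Pictures are saved under pics/ and viewed, at most 14 in all, crops included, and the job is handed in when it is done.

Besides the shell and the picture viewer there is one more tool, called by a JSON object that holds its "name" and its "arguments". step_arm: Moves the arm, as the interface text tells. Its arguments: {"type":"object","properties":{"steps":{"type":"array","items":{"type":"array","items":{"type":"array","items":{"type":"number","minimum":-1,"maximum":1}}}},"jaw":{"type":"number"}},"required":["steps"]}

```bash
mkdir -p pics; ls
cat > h.py <<'E'
from plant import *
import numpy as np, cv2
from scipy.spatial.transform import Rotation as R
def cam(n):
    c=calibration(n); return np.array(c["mtx"]),cv2.Rodrigues(np.array(c["rvec"],float))[0],np.array(c["tvec"],float).ravel()
def cloud(d,c):
    K,Rm,t=c; v,u=np.indices(d.shape)
    p=np.stack([(u-K[0,2])/K[0,0]*d,(v-K[1,2])/K[1,1]*d,d],-1)
    w=(p-t)@Rm; w[d<=0]=np.nan; return w
def shot(n,tag):
    c=cam(n); im,d=snapshot(n); np.savez(f"{tag}.npz",im=im,d=d,w=cloud(d,c),K=c[0],R=c[1],t=c[2])
    cv2.imwrite(f"pics/{tag}.png",im[:,:,::-1]); return im,d
E
python3 - <<'E'
from h import *
o=get_obs(); print(o)
try: print(hold_point_z)
except Exception as e: print(e)
import plant; print([x for x in dir(plant) if x[0]!='_'])
shot("scene","s0"); shot("top","t0")
a=cv2.imread("pics/t0.png");b=cv2.imread("pics/s0.png")
E
```

```text
pics
{'clock': 0.0, 'joint_pos': array([ 8.84129365e+01,  2.05929415e+01,  6.35782241e-01, -2.06119301e-02,
       -7.01348669e+01, -1.65088937e+01]), 'qvel': array([-0.05905774,  0.02554939, -0.00378698,  0.04613128, -0.03879397,
        0.02248752]), 'tau': array([-3.40914403e-04, -5.82726824e+01,  2.93048269e+01,  6.99672773e+00,
        6.92003465e-03, -1.63108357e-04]), 'tool_pos': array([0.20951029, 0.64117113, 0.22561938]), 'orientation': array([ 1.79906261e+02, -7.57539898e-03, -1.81029706e+01]), 'force': array([ 0.72713138, -0.36765732,  0.08127855]), 'moment': array([ 0.04715273, -0.01030601,  0.02126104]), 'gripper_force': 0.0, 'opening': 0.0876419960781405}
0.0188
['PlanningError', 'calibration', 'close_job', 'get_obs', 'hold_point_z', 'snapshot']
```

View pics/t0.png

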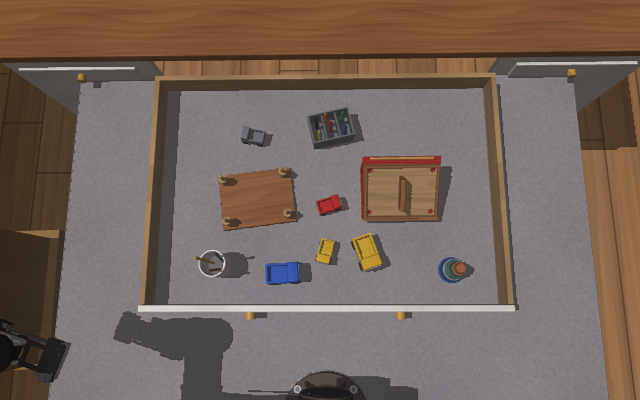

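View pics/s0.png

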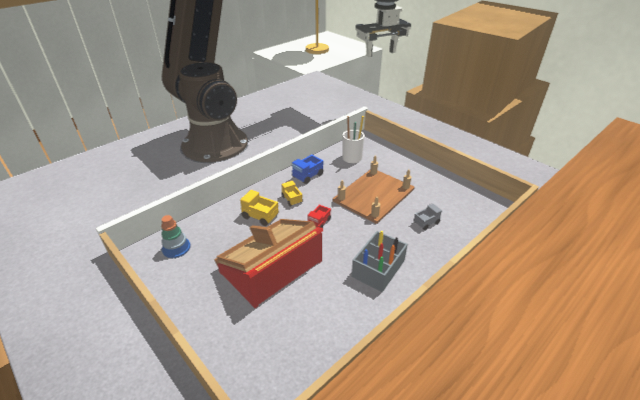

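The yellow candidates are the small truck at top px (326,250) and the larger one at (367,252). The smaller one fits the description. The deck is on the red box at (402,190), its wall running up the slope, which rises away from the robot. The base is at (258,198).

Run:
```python
from h import *
D=np.load("t0.npz"); w=D["w"]; im=D["im"]
C=np.linalg.inv(np.eye(3))
print("cam pos",-D["R"].T@D["t"])
z=w[...,2]
print("floor z",[np.round(w[p],3) for p in [(150,210),(230,330),(110,450),(280,400)]])
def box(u0,u1,v0,v1,lo,hi,name,col=None):
    s=w[v0:v1,u0:u1].reshape(-1,3); c=im[v0:v1,u0:u1].reshape(-1,3).astype(int)
    m=(s[:,2]>lo)&(s[:,2]<hi)
    if col=="y": m&=(c[:,0]-c[:,2]>80)&(c[:,1]-c[:,2]>50)
    p=s[m]; r=cv2.minAreaRect((p[:,:2]*1000).astype(np.float32)); print(name,len(p),"mean",p.mean(0).round(4),"rect",np.round(r[0],1),np.round(r[1],1),round(r[2],1),"z",np.percentile(p[:,2],[5,50,95]).round(4)); return p
f=np.nanmedian(w[130:160,180:230,2]); print(f)
box(210,305,160,238,f+.006,f+.03,"base")
for n,b in dict(nw=(212,235,168,190),ne=(276,296,163,182),sw=(218,240,210,230),se=(279,299,204,222)).items(): box(*b,f+.035,f+.09,n)
box(312,340,232,270,f+.006,f+.06,"small",'y'); box(345,390,228,275,f+.006,f+.08,"big",'y')
# deck plane
s=w[170:216,372:434].reshape(-1,3); s=s[np.isfinite(s).all(1)]
best=None; rng=np.random.default_rng(0)
for _ in range(300):
    a=s[rng.choice(len(s),3,False)]; n=np.cross(a[1]-a[0],a[2]-a[0]); l=np.linalg.norm(n)
    if l<1e-6: continue
    n/=l; k=(abs((s-a[0])@n)<.002).sum()
    if best is None or k>best[0]: best=(k,n,a[0])
k,n,a=best; q=s[abs((s-a)@n)<.003]; c=q.mean(0); n=np.linalg.svd(q-c)[2][2]; n*=np.sign(n[2]); print("deck floor",k,len(s),c,n,"tilt",np.degrees(np.arccos(n[2])),"az of rise",np.degrees(np.arctan2(-n[1],-n[0])))
h=(s-c)@n; p=s[(h>.034)&(h<.05)]; print("walltop",len(p),p.mean(0),p.min(0),p.max(0)); pp=p[:,:2]-p[:,:2].mean(0); v=np.linalg.svd(pp)[2][0]; print(v,np.percentile((p-c)@n,[50,90]))
```

```text
cam pos [ 0.32566787 -0.01272359  1.35521252]
floor z [array([ 0.74 ,  0.338, -0.005]), array([ 0.499, -0.017,  0.001]), array([ 0.857, -0.377,  0.001]), array([ 0.358, -0.211,  0.   ])]
-0.00041603240127233826
base 3757 mean [0.5898 0.1929 0.0119] rect [592.1 193.9] [273.7 226.5] 89.8 z [0.0072 0.0118 0.0165]
nw 64 mean [0.638  0.2836 0.0519] rect [639.8 285. ] [21.3 20.5] 2.6 z [0.0375 0.0497 0.072 ]
ne 63 mean [0.6591 0.1164 0.0533] rect [661.  117.1] [23.1 21.4] 25.8 z [0.0387 0.0504 0.0745]
sw 66 mean [0.5197 0.2688 0.0524] rect [520.7 270. ] [22.8 21.3] 63.8 z [0.0394 0.0503 0.0719]
se 62 mean [0.5405 0.1015 0.0529] rect [542.1 102. ] [21.2 21. ] 26.5 z [0.0371 0.0505 0.0734]
small 290 mean [ 0.4376 -0.0023  0.0343] rect [437.4  -1.5] [37.7 66.1] 76.2 z [0.02   0.0345 0.0489]
big 611 mean [ 0.4337 -0.1168  0.0489] rect [ 434.6 -115.5] [91.1 53.8] 18.9 z [0.0313 0.0498 0.0676]
deck floor 1491 2846 [ 0.59285417 -0.21512548  0.07304029] [-0.50502894 -0.00473049  0.86308944] tilt 30.33474435367134 az of rise 0.5366606831598753
walltop 161 [ 0.57702984 -0.2082964   0.11185591] [ 0.53694791 -0.21546703  0.08602064] [ 0.61695536 -0.20203293  0.13760524]
[-0.99992064 -0.01259781] [0.04161311 0.0449258 ]
```

Run:
```python
import cv2,numpy as np
a=cv2.imread("pics/t0.png"); c=cv2.resize(a[150:290,200:450],None,fx=3.2,fy=3.2,interpolation=cv2.INTER_CUBIC); cv2.imwrite("pics/t0c.png",c)
```

```text
(no output)
```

View pics/t0c.png

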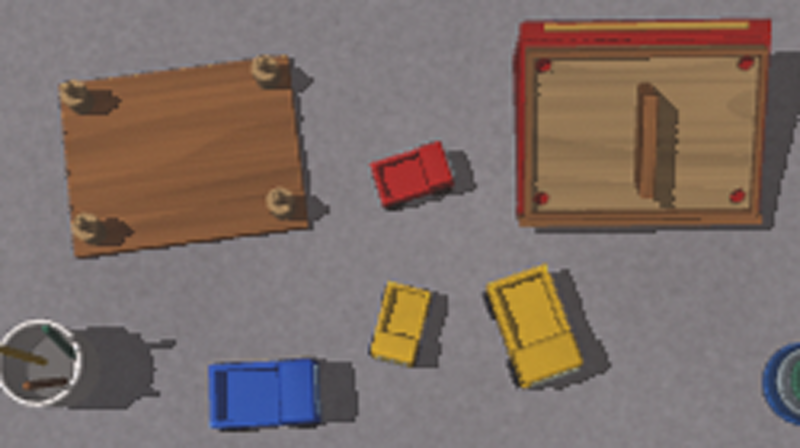

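Crop confirms it: the small yellow truck (px 326,250) measures 66×38 mm at (0.437, -0.002), cab towards the robot. Its larger double is 91 mm long. The deck's wall is at (0.577, -0.208) and the base centre is about (0.590, 0.193) with a yaw of 7.2°. I'll plan a pass over the base for a close view first, then the deck.

```bash
cat >> h.py <<'E'
def T(pos,rpy):
    M=np.eye(4); M[:3,:3]=R.from_euler('xyz',rpy,degrees=True).as_matrix(); M[:3,3]=pos; return M
def rel(A,B,txt=""):
    M=np.linalg.inv(A)@B; print(txt,"shift",(M[:3,3]/.1).round(3),"turn",(R.from_matrix(M[:3,:3]).as_rotvec()/.5).round(3))
E
python3 - <<'E'
from h import *
K,Rc,t=cam("wrist"); o=get_obs(); A=T(o['tool_pos'],o['orientation'])
C=np.eye(4); C[:3,:3]=Rc.T; C[:3,3]=-Rc.T@t
M=np.linalg.inv(A)@C; print("cam in tool",M.round(3).tolist(),K.tolist())
S=T([.21,.642,.227],[180,0,-18.1])
B=T([.56,.193,.24],[180,0,7.2]); rel(S,B,"to base view"); 
D=T([.521,-.207,.21],[180,-30,.6]); rel(B,D,"to deck view")
D1=T([.521,-.207,.21],[180,0,7.2]); rel(B,D1); rel(D1,D)
E
```

```text
cam in tool [[0.001, -0.965, -0.261, 0.069], [1.0, 0.001, 0.0, 0.0], [-0.0, -0.261, 0.965, -0.157], [0.0, 0.0, 0.0, 1.0]] [[317.53087902173894, 0.0, 323.12749565185425], [0.0, 317.53087902173894, 201.19461877846786], [0.0, 0.0, 1.0]]
to base view shift [ 4.722  3.18  -0.13 ] turn [-0.     0.    -0.883]
to deck view shift [-0.888  3.92   0.3  ] turn [-0.06   1.046  0.225]
 shift [-0.888  3.92   0.3  ] turn [-0. -0. -0.]
 shift [0. 0. 0.] turn [-0.06   1.046  0.225]
```

{"name": "step_arm", "arguments": {"steps": [[[0.3, 0.18, 0, 0, 0, 0], [0.7, 0.42, 0, 0, 0, 0], [1, 0.6, 0, 0, 0, 0]]], "jaw": 0}}

```text
clock: 0.4
tool_pos: [0.2868, 0.5517, 0.226]
orientation: [179.9, -0.0, -18.1]
force: [1.0, -0.3, 0.7]
opening: 0.0876
gripper_force: 0.0
```

{"name": "step_arm", "arguments": {"steps": [[[0.4, 0.24, 0, 0, 0, 0], [0.8, 0.48, 0, 0, 0, 0], [1, 0.6, 0, 0, 0, 0]]]}}

```text
clock: 0.7
tool_pos: [0.3639, 0.4626, 0.2264]
orientation: [180.0, 0.0, -18.2]
force: [-0.2, 0.5, 0.3]
opening: 0.0877
gripper_force: 0.0
```

{"name": "step_arm", "arguments": {"steps": [[[0.4, 0.24, 0, 0, 0, 0], [0.8, 0.48, 0, 0, 0, 0], [1, 0.6, 0, 0, 0, 0]]]}}

```text
clock: 1.0
tool_pos: [0.4402, 0.3746, 0.2263]
orientation: [180.0, 0.0, -18.2]
force: [-0.6, 0.2, 0.3]
opening: 0.0875
gripper_force: 0.0
```

{"name": "step_arm", "arguments": {"steps": [[[0.4, 0.24, 0, 0, 0, 0], [0.8, 0.48, 0, 0, 0, 0], [1, 0.6, 0, 0, 0, 0]]]}}

```text
clock: 1.3
tool_pos: [0.5167, 0.2866, 0.2262]
orientation: [179.9, 0.0, -18.2]
force: [-0.3, 0.9, -0.4]
opening: 0.0875
gripper_force: 0.0
```

{"name": "step_arm", "arguments": {"steps": [[[0.4, 0.24, 0, 0, 0, 0], [0.8, 0.48, 0, 0, 0, 0], [1, 0.6, 0, 0, 0, 0]]]}}

```text
clock: 1.6
tool_pos: [0.5931, 0.1984, 0.2259]
orientation: [179.9, 0.0, -18.2]
force: [-0.8, 1.0, 0.1]
opening: 0.0875
gripper_force: 0.0
```

{"name": "step_arm", "arguments": {"steps": [[[0.03, 0.02, -0.05, 0, 0, -0.25], [0.1, 0.06, -0.13, 0, 0, -0.5], [0.1, 0.06, -0.13, 0, 0, -0.75], [0.1, 0.06, -0.13, 0, 0, -0.883], [0.1, 0.06, -0.13, 0, 0, -0.883], [0.1, 0.06, -0.13, 0, 0, -0.883], [0.1, 0.06, -0.13, 0, 0, -0.883]]]}}

```text
clock: 2.3
tool_pos: [0.5993, 0.1924, 0.2394]
orientation: [180.0, 0.0, 7.1]
force: [0.4, 0.8, 0.6]
opening: 0.0874
gripper_force: 0.0
```

Run:
```python
from h import *
o=get_obs(); print(o['clock'],o['tool_pos'],o['orientation'])
shot("wrist","w1")
```

```text
2.3 [0.59926694 0.19236246 0.23935787] [1.79991706e+02 2.01722452e-02 7.11374008e+00]
```

View pics/w1.png

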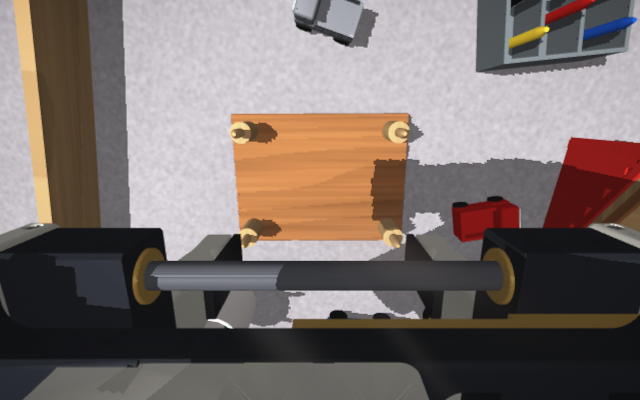

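The wrist view shows all four pins, at about px (240,132), (398,132), (250,237) and (392,237). I'll fit them in the tool frame.

Run:
```python
from h import *
D=np.load("w1.npz"); w=D["w"]
def pin(u,v,r=20):
    s=w[v-r:v+r,u-r:u+r].reshape(-1,3); o=[]
    for lo,hi in((.047,.053),(.055,.069),(.0685,.08)):
        p=s[(s[:,2]>lo)&(s[:,2]<hi)]; c=cv2.minEnclosingCircle((p[:,:2]*1000).astype(np.float32)) if len(p) else None
        o.append((len(p),p[:,:2].mean(0).round(4).tolist(),np.round(c[0],1).tolist(),round(c[1],1)) if len(p) else None)
    q=s[s[:,2]>.055]; print(u,v,"zmax",np.nanmax(q[:,2]).round(4),o)
for u,v in((240,132),(398,132),(250,235),(392,236)): pin(u,v)
B=T([.6,.193,.24],[180,0,7.2]); D1=T([.506,-.207,.233],[180,0,7.2]); D=T([.506,-.207,.233],[180,-30,.6])
rel(B,D1); rel(D1,D)
```

```text
240 132 zmax 0.0766 [(268, [0.6392, 0.2853], [638.6, 286.6], 11.7), (40, [0.6395, 0.2834], [638.9, 286.3], 4.8), (70, [0.6389, 0.2859], [638.8, 286.4], 4.7)]
398 132 zmax 0.0765 [(271, [0.6606, 0.1198], [660.5, 118.1], 11.8), (37, [0.6609, 0.1211], [660.3, 118.4], 5.1), (69, [0.6606, 0.1192], [660.5, 118.3], 4.8)]
250 235 zmax 0.26 [(184, [0.5227, 0.2691], [520.1, 270.7], 11.6), (49, [0.5229, 0.2696], [519.9, 271.3], 5.2), (45, [0.5214, 0.2699], [520.8, 270.8], 4.4)]
392 236 zmax 0.2504 [(202, [0.5434, 0.1045], [541.8, 103.0], 11.6), (46, [0.5443, 0.1049], [542.2, 103.3], 4.8), (55, [0.543, 0.104], [542.4, 103.3], 4.4)]
 shift [-1.434  3.851  0.07 ] turn [-0. -0. -0.]
 shift [0. 0. 0.] turn [-0.06   1.046  0.225]
```

{"name": "step_arm", "arguments": {"steps": [[[-0.12, 0.32, 0, 0, 0, 0], [-0.28, 0.75, 0.02, 0, 0, 0], [-0.36, 0.96, 0.02, 0, 0, 0]]]}}

```text
clock: 2.65
tool_pos: [0.5745, 0.0904, 0.2374]
orientation: [180.0, 0.0, 7.1]
force: [0.4, -0.4, -0.0]
opening: 0.0873
gripper_force: 0.0
```

{"name": "step_arm", "arguments": {"steps": [[[-0.16, 0.44, 0, 0, 0, 0], [-0.34, 0.9, 0.02, 0, 0, 0], [-0.36, 0.96, 0.02, 0, 0, 0]]]}}

```text
clock: 2.95
tool_pos: [0.5504, -0.0108, 0.2358]
orientation: [180.0, 0.0, 7.0]
force: [0.6, 0.3, 1.0]
opening: 0.0875
gripper_force: 0.0
```

{"name": "step_arm", "arguments": {"steps": [[[-0.16, 0.44, 0, 0, 0, 0], [-0.34, 0.9, 0.02, 0, 0, 0], [-0.36, 0.96, 0.02, 0, 0, 0]]]}}

```text
clock: 3.25
tool_pos: [0.5269, -0.1102, 0.2336]
orientation: [180.0, 0.0, 7.0]
force: [-0.1, -1.0, -0.1]
opening: 0.0875
gripper_force: 0.0
```

{"name": "step_arm", "arguments": {"steps": [[[-0.16, 0.44, 0, 0, 0, 0], [-0.34, 0.9, 0.02, 0, 0, 0], [-0.36, 0.97, 0.02, 0, 0, 0]]]}}

```text
clock: 3.55
tool_pos: [0.5036, -0.2107, 0.2314]
orientation: [180.0, 0.0, 7.0]
force: [-0.1, -0.8, -0.1]
opening: 0.0874
gripper_force: 0.0
```

{"name": "step_arm", "arguments": {"steps": [[[0, 0, 0, -0.015, 0.26, 0.055], [0, 0, 0, -0.03, 0.523, 0.112], [0, 0, 0, -0.03, 0.523, 0.112]]]}}

```text
clock: 3.85
tool_pos: [0.502, -0.2073, 0.2313]
orientation: [179.6, -15.2, 3.8]
force: [0.6, 0.2, 1.0]
opening: 0.0869
gripper_force: 0.0
```

{"name": "step_arm", "arguments": {"steps": [[[0, 0, 0, -0.015, 0.26, 0.055], [0, 0, 0, -0.03, 0.523, 0.112], [0, 0, 0, -0.03, 0.523, 0.112], [0, 0, 0, -0.03, 0.523, 0.112], [0, 0, 0, -0.03, 0.523, 0.112]]]}}

```text
clock: 4.35
tool_pos: [0.506, -0.2074, 0.2325]
orientation: [180.0, -30.0, 0.7]
force: [-0.1, 0.3, 0.9]
opening: 0.0877
gripper_force: 0.0
```

Run:
```python
from h import *
o=get_obs(); print(o['clock'],o['tool_pos'],o['orientation'],o['joint_pos'])
A=T(o['tool_pos'],o['orientation']); np.save("A2.npy",A)
shot("wrist","w2")
```

```text
4.35 [ 0.50598834 -0.20743761  0.23249397] [179.97835004 -29.99607074   0.69689936] [ -3.23242159  -6.75122292 -35.82973671  -3.76785854 -31.03722179
  96.6339765 ]
```

View pics/w2.png

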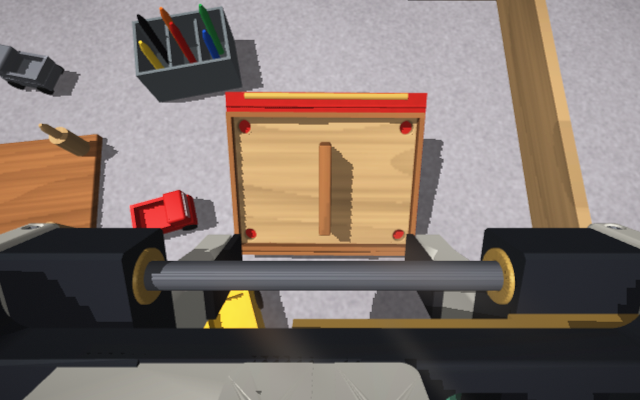

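The deck fills the middle of the view: its holes are at about px (244,126), (406,128), (250,234) and (398,235), and its wall runs from (324,143) to (325,235). Next is to fit it in the tool frame.

Run:
```python
from h import *
D=np.load("w2.npz"); w=D["w"]; A=np.load("A2.npy"); im=D["im"].astype(int)
tw=(w-A[:3,3])@A[:3,:3]
s=tw[130:235,245:400].reshape(-1,3); s=s[np.isfinite(s).all(1)]
m=np.median(s[:,2]); q=s[abs(s[:,2]-m)<.005]; c=q.mean(0); n=np.linalg.svd(q-c)[2][2]; n*=-np.sign(n[2])
q=s[abs((s-c)@n)<.0015]; c=q.mean(0); n=np.linalg.svd(q-c)[2][2]; n*=-np.sign(n[2]); print("floor",c,"n tool",n)
full=tw[95:262,222:435]; f=full.reshape(-1,3); h=(f-c)@n
p=f[(h>.0395)&(h<.0445)&(abs(f[:,1])<.03)]; print("wall top",len(p),p.min(0),p.max(0)); r=cv2.minAreaRect((p[:,:2]*1000).astype(np.float32)); print(r)
p=f[(h>.0075)&(h<.0125)]; print("rim",len(p),np.percentile(p,[.5,99.5],axis=0)); r=cv2.minAreaRect((p[:,:2]*1000).astype(np.float32)); print(r)
# holes: red pixels through; edge between wood and red on floor plane
K,Rc,t=D["K"],D["R"],D["t"]; cp=-Rc.T@t
red=((im[...,0]>120)&(im[...,1]<70)&(im[...,2]<80)).astype(np.uint8)
for u,v in((244,126),(406,128),(250,234),(398,235)):
    k=np.zeros_like(red); k[v-9:v+10,u-9:u+10]=1; vv,uu=np.nonzero(red*k)
    d=np.stack([(uu-K[0,2])/K[0,0],(vv-K[1,2])/K[1,1],np.ones(len(uu))],-1)@Rc@A[:3,:3]; o=(cp-A[:3,3])@A[:3,:3]
    for off in(0,-.008):
        l=((c+n*off-o)@n)/(d@n); P=o+d*l[:,None]; cc=cv2.minEnclosingCircle((P[:,:2]*1000).astype(np.float32)); print((u,v),off,len(uu),np.round(cc[0],1),round(cc[1],1),P[:,:2].mean(0).round(4),np.ptp(P,0).round(4))
```

```text
floor [-0.00174116 -0.00133868  0.18168344] n tool [-2.81479500e-04 -2.26808512e-03 -9.99997388e-01]
wall top 1120 [-0.04744956 -0.0041695   0.13769555] [0.04202541 0.0075788  0.14218357]
((-2.7129592895507812, 1.7465572357177734), (89.4637222290039, 11.670809745788574), 0.124943807721138)
rim 3101 [[-0.07841408 -0.09816284  0.16976742]
 [ 0.07193136  0.10164271  0.17406999]]
((-3.39373779296875, 1.809234619140625), (150.64979553222656, 200.59925842285156), 0.173537939786911)
(244, 126) 0 23 [ 55.9 -79.7] 4.7 [ 0.0549 -0.0798] [0.0082 0.0047 0.    ]
(244, 126) -0.008 23 [ 55.6 -81.5] 4.8 [ 0.0546 -0.0817] [0.0083 0.0048 0.    ]
(406, 128) 0 54 [55.1 86.3] 5.5 [0.0547 0.0857] [0.0061 0.0103 0.    ]
(406, 128) -0.008 54 [54.8 88.3] 5.6 [0.0543 0.0877] [0.0063 0.0105 0.    ]
(250, 234) 0 30 [-60.9 -81.7] 4.9 [-0.0612 -0.0803] [0.0097 0.0048 0.    ]
(250, 234) -0.008 30 [-63.9 -83.6] 5.0 [-0.0642 -0.0822] [0.0099 0.005  0.    ]
(398, 235) 0 58 [-61.1  84.7] 5.8 [-0.0615  0.085 ] [0.0085 0.0102 0.    ]
(398, 235) -0.008 58 [-64.2  86.7] 5.9 [-0.0646  0.087 ] [0.0087 0.0105 0.    ]
```

Deck centre in the tool frame is (-3.0, 1.8) mm, with the underside 189.7 mm ahead, no tilt, and a size of 150.6×200.6. I'll go down with the TCP 14 mm above the underside and close.

{"name": "step_arm", "arguments": {"steps": [[[-0.01, 0.01, 0.25, 0, 0, 0], [-0.03, 0.018, 0.6, 0, 0, 0], [-0.03, 0.018, 0.9, 0, 0, 0], [-0.03, 0.018, 0.9, 0, 0, 0]]]}}

```text
clock: 4.8
tool_pos: [0.5476, -0.2086, 0.1478]
orientation: [-179.9, -29.6, 0.6]
force: [-1.0, -0.2, -0.3]
opening: 0.0876
gripper_force: 0.0
```

{"name": "step_arm", "arguments": {"steps": [[[0, 0, 0.3, 0, 0, 0], [0, 0, 0.55, 0, 0, 0], [0, 0, 0.75, 0, 0, 0], [0, 0, 0.857, 0, 0, 0], [0, 0, 0.857, 0, 0, 0], [0, 0, 0.857, 0, 0, 0]]]}}

```text
clock: 5.4
tool_pos: [0.5903, -0.2085, 0.0786]
orientation: [-180.0, -30.0, 0.6]
force: [0.1, -0.3, -0.2]
opening: 0.0878
gripper_force: 0.0
```

{"name": "step_arm", "arguments": {"steps": [[[0, 0, 0, 0, 0, 0], [0, 0, 0, 0, 0, 0], [0, 0, 0, 0, 0, 0], [0, 0, 0, 0, 0, 0], [0, 0, 0, 0, 0, 0], [0, 0, 0, 0, 0, 0], [0, 0, 0, 0, 0, 0], [0, 0, 0, 0, 0, 0], [0, 0, 0, 0, 0, 0], [0, 0, 0, 0, 0, 0], [0, 0, 0, 0, 0, 0], [0, 0, 0, 0, 0, 0]]], "jaw": 255}}

```text
clock: 6.6
tool_pos: [0.59, -0.2085, 0.0778]
orientation: [-180.0, -30.0, 0.6]
force: [0.6, 0.4, -0.1]
opening: 0.0119
gripper_force: 30.0
```

{"name": "step_arm", "arguments": {"steps": [[[0, 0, -0.05, 0, 0, 0], [0, 0, -0.12, 0, 0, 0], [0, 0, -0.22, 0, 0, 0], [0, 0, -0.35, 0, 0, 0], [0, 0, -0.5, 0, 0, 0], [0, 0, -0.65, 0, 0, 0], [0, 0, -0.8, 0, 0, 0], [0, 0, -0.95, 0, 0, 0], [0, 0, -1, 0, 0, 0], [0, 0, -1, 0, 0, 0]]]}}

```text
clock: 7.6
tool_pos: [0.5397, -0.2091, 0.1658]
orientation: [180.0, -30.1, 0.6]
force: [0.3, 0.9, -2.6]
opening: 0.012
gripper_force: 30.0
```

{"name": "step_arm", "arguments": {"steps": [[[0, 0, -0.1, 0, 0, 0], [0, 0, -0.25, 0, 0, 0], [0, 0, -0.4, 0, 0, 0], [0, 0, -0.5, 0, 0, 0], [0, 0, -0.5, 0, 0, 0], [0, 0, -0.5, 0, 0, 0]]]}}

```text
clock: 8.2
tool_pos: [0.515, -0.2093, 0.2076]
orientation: [-180.0, -30.0, 0.6]
force: [0.2, 0.4, -2.7]
opening: 0.0118
gripper_force: 30.0
```

Run:
```python
from h import *
o=get_obs(); print(o['clock'],o['tool_pos'],o['orientation'],o['force'],o['moment'],o['opening'])
A=T(o['tool_pos'],o['orientation']); np.save("A3.npy",A)
shot("wrist","w3")
w=np.load("w3.npz")["w"]; tw=(w-A[:3,3])@A[:3,:3]; f=tw[:300].reshape(-1,3)
f=f[(abs(f[:,0])<.1)&(abs(f[:,1])<.12)&(f[:,2]>-.05)&(f[:,2]<.03)]
for z in np.arange(-.045,.03,.005): print(round(z,3),((f[:,2]>z)&(f[:,2]<z+.005)).sum(),end="; ")
p=f[(f[:,2]>.0)&(f[:,2]<.012)&(f[:,0]>.01)]; c=p.mean(0); n=np.linalg.svd(p-c)[2][2]; print("\nfloor",len(p),c,n)
p=f[(f[:,2]>-.01)&(f[:,2]<-.001)]; print("rim",len(p),np.percentile(p,[.5,99.5],axis=0),cv2.minAreaRect((p[:,:2]*1000).astype(np.float32)))
Bc=np.array([.5904,.1947])
# target: level above base
rel(A,T([A[0,3],A[1,3],A[2,3]],[180,0,7.4]),"level turn")
```

```text
8.2 [ 0.51496722 -0.20932856  0.20755837] [-179.98687888  -29.99405024    0.61940282] [ 0.18313065  0.4053069  -2.74644445] [-0.09755744  2.2222478  -0.00412625] 0.011808532093954868
-0.045 19; -0.04 2547; -0.035 400; -0.03 154; -0.025 214; -0.02 260; -0.015 178; -0.01 1121; -0.005 9095; -0.0 6481; 0.005 36927; 0.01 224; 0.015 0; 0.02 0; 0.025 0; Traceback (most recent call last):
  File "<stdin>", line 8, in <module>
    u, s, vh = gufunc(a, signature=signature)
               ~~~~~~^^^^^^^^^^^^^^^^^^^^^^^^
numpy._core._exceptions._ArrayMemoryError: Unable to allocate 12.8 GiB for an array with shape (41493, 41493) and data type float64
```

View pics/w3.png

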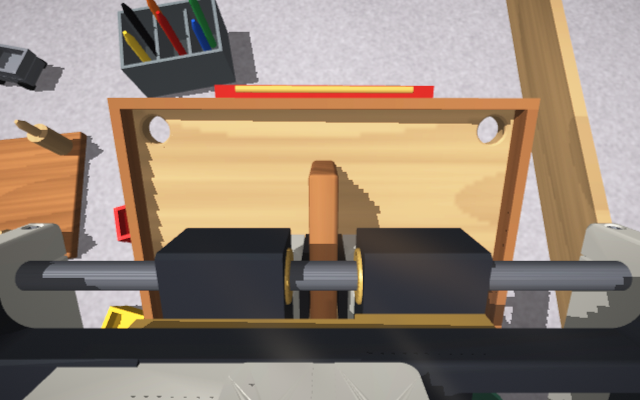

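The deck is held cleanly. Its front holes show at px (160,129) and (489,129). I'll fit the in-hand pose.

Run:
```python
from h import *
A=np.load("A3.npy"); w=np.load("w3.npz")["w"]; tw=(w-A[:3,3])@A[:3,:3]; F=tw[:320]
f=F.reshape(-1,3); f=f[(abs(f[:,0])<.1)&(abs(f[:,1])<.12)&(f[:,2]>-.05)&(f[:,2]<.03)]
p=f[(f[:,2]>.004)&(f[:,2]<.009)&(f[:,0]>.02)&(abs(f[:,1])<.09)]
for _ in range(2):
    c=p.mean(0); n=np.linalg.svd(p-c,full_matrices=False)[2][2]; n*=-np.sign(n[2]); p=p[abs((p-c)@n)<.001]
print("floor",len(p),c,n)
h=(f-c)@n; p=f[(h>.0085)&(h<.0115)]; p=p[(abs(p[:,1])>.085)|(p[:,0]>.06)]; print("rim",len(p),np.percentile(p,[.2,99.8],axis=0),cv2.minAreaRect((p[:,:2]*1000).astype(np.float32)))
g=p[p[:,0]>.062]; print("front rim x/y slope",np.polyfit(g[:,1],g[:,0],1), g[:,0].max(), "lateral", p[:,1].min(),p[:,1].max())
q=f[(h>.040)&(h<.044)&(abs(f[:,1])<.02)]; print("walltop",len(q),q.min(0),q.max(0))
from scipy import ndimage as N
# holes: non-deck pixels enclosed
H=(tw-c)@n
for u,v in((160,129),(489,129)):
    s=(slice(v-22,v+23),slice(u-22,u+23)); d=H[s]<-.012; l,k=N.label(d); i=l[22,22]; 
    vv,uu=np.nonzero(l==i); uu=uu+u-22; vv=vv+v-22
    D=np.load("w3.npz"); K,Rc,t=D["K"],D["R"],D["t"]; o=(-Rc.T@t-A[:3,3])@A[:3,:3]
    dd=np.stack([(uu-K[0,2])/K[0,0],(vv-K[1,2])/K[1,1],np.ones(len(uu))],-1)@Rc@A[:3,:3]
    for off in(0,-.008):
        P=o+dd*(((c+n*off-o)@n)/(dd@n))[:,None]; print(u,off,len(uu),np.array([P[:,:2].min(0),P[:,:2].max(0)]).round(4).tolist())
# level and to base
rel(A,T(A[:3,3],[180,0,7.4]),"level")
```

```text
floor 28442 [4.67596337e-02 9.41361054e-05 5.76872959e-03] [ 5.06746761e-04  2.03364254e-04 -9.99999851e-01]
rim 9058 [[-0.04039482 -0.10021807 -0.00567401]
 [ 0.07660242  0.10043221 -0.00275182]] ((17.399288177490234, 0.07494354248046875), (201.48655700683594, 118.3159408569336), 89.93858337402344)
front rim x/y slope [0.00013696 0.07344179] 0.07664935545912904 lateral -0.10072587272103217 0.10078463854568978
walltop 3250 [-0.01861204 -0.01234533 -0.03816454] [ 0.04660494  0.01263878 -0.03423835]
160 0 392 [[0.0555, -0.0875], [0.0678, -0.0776]]
160 -0.008 392 [[0.0549, -0.0917], [0.0678, -0.0814]]
489 0 393 [[0.0558, 0.0778], [0.0681, 0.0877]]
489 -0.008 393 [[0.0551, 0.0816], [0.068, 0.0919]]
level shift [ 0.  0. -0.] turn [ 0.062 -1.046 -0.231]
```

In hand, the deck centre is at tool (1.5, 0.0) mm with the underside at z = 13.8 mm, and it is aligned. I'll level it and carry it to above the base.

{"name": "step_arm", "arguments": {"steps": [[[0, 0, 0, 0.006, -0.1, -0.022], [0, 0, 0, 0.016, -0.26, -0.058], [0, 0, 0, 0.025, -0.42, -0.093], [0, 0, 0, 0.031, -0.523, -0.1155]]]}}

```text
clock: 8.65
tool_pos: [0.5159, -0.2094, 0.2073]
orientation: [179.5, -14.8, 4.2]
force: [0.1, 0.7, -3.5]
opening: 0.0118
gripper_force: 30.0
```

{"name": "step_arm", "arguments": {"steps": [[[0, 0, 0, 0.009, -0.15, -0.033], [0, 0, 0, 0.019, -0.32, -0.071], [0, 0, 0, 0.028, -0.47, -0.104], [0, 0, 0, 0.031, -0.523, -0.1155], [0, 0, 0, 0.031, -0.523, -0.1155]]]}}

```text
clock: 9.15
tool_pos: [0.5158, -0.2091, 0.2061]
orientation: [-180.0, 0.1, 7.4]
force: [-0.8, -0.8, -3.3]
opening: 0.012
gripper_force: 30.0
```

{"name": "step_arm", "arguments": {"steps": [[[0.03, -0.1, 0, 0, 0, 0], [0.1, -0.32, 0, 0, 0, 0], [0.2, -0.62, 0, 0, 0, 0], [0.31, -0.97, 0, 0, 0, 0]]]}}

```text
clock: 9.55
tool_pos: [0.5328, -0.1083, 0.208]
orientation: [-180.0, -0.1, 7.3]
force: [0.7, -0.2, -2.4]
opening: 0.012
gripper_force: 30.0
```

{"name": "step_arm", "arguments": {"steps": [[[0.11, -0.35, 0, 0, 0, 0], [0.22, -0.7, 0, 0, 0, 0], [0.31, -0.98, 0, 0, 0, 0]]]}}

```text
clock: 9.85
tool_pos: [0.551, -0.0058, 0.2082]
orientation: [-179.9, -0.1, 7.4]
force: [-0.0, 0.8, -3.4]
opening: 0.0119
gripper_force: 30.0
```

{"name": "step_arm", "arguments": {"steps": [[[0.11, -0.35, 0, 0, 0, 0], [0.22, -0.7, 0, 0, 0, 0], [0.31, -0.98, 0, 0, 0, 0]]]}}

```text
clock: 10.15
tool_pos: [0.5691, 0.0954, 0.2082]
orientation: [-179.9, -0.1, 7.4]
force: [0.7, 1.0, -2.7]
opening: 0.012
gripper_force: 30.0
```

{"name": "step_arm", "arguments": {"steps": [[[0.11, -0.33, 0, 0, 0, 0], [0.2, -0.63, 0, 0, 0, 0], [0.28, -0.86, 0, 0, 0, 0], [0.31, -0.97, 0, 0, 0, 0], [0.31, -0.97, 0, 0, 0, 0], [0.31, -0.97, 0, 0, 0, 0], [0.31, -0.97, 0, 0, 0, 0]]]}}

```text
clock: 10.85
tool_pos: [0.5875, 0.1925, 0.2079]
orientation: [-180.0, 0.0, 7.4]
force: [-0.1, -1.2, -3.0]
opening: 0.0118
gripper_force: 30.0
```

Run:
```python
from h import *
o=get_obs(); print(o['clock'],o['tool_pos'],o['orientation'],o['force'],o['opening'])
A=T(o['tool_pos'],o['orientation']); np.save("A4.npy",A); rel(A,T([.5889,.1945,.0638],[180,0,7.38]),"home")
shot("wrist","w4"); shot("scene","s4")
```

```text
10.85 [0.5874964  0.19247365 0.20791483] [-1.79994865e+02  4.70829673e-03  7.36177209e+00] [-0.13632907 -1.19959692 -3.02494051] 0.011769398703249345
home shift [ 0.017 -0.018  1.441] turn [-0.     0.    -0.001]
```

View pics/w4.png

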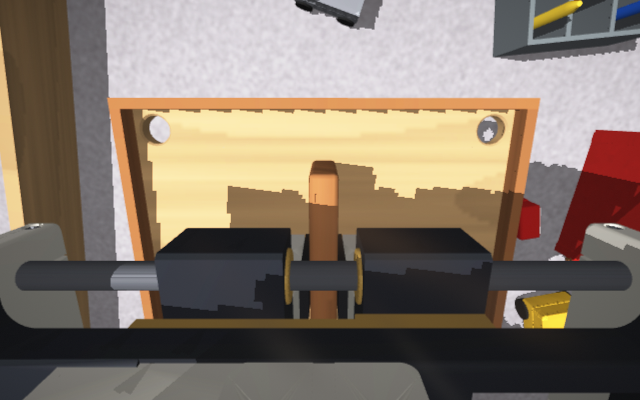

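{"name": "step_arm", "arguments": {"steps": [[[0.005, -0.005, 0.1, 0, 0, 0], [0.017, -0.018, 0.25, 0, 0, 0], [0.017, -0.018, 0.5, 0, 0, 0], [0.017, -0.018, 0.75, 0, 0, 0], [0.017, -0.018, 0.95, 0, 0, 0], [0.017, -0.018, 1.0, 0, 0, 0], [0.017, -0.018, 1.0, 0, 0, 0]]]}}

```text
clock: 11.65
tool_pos: [0.5888, 0.1948, 0.1068]
orientation: [179.9, 0.1, 7.4]
force: [0.7, 0.4, -3.1]
opening: 0.0118
gripper_force: 30.0
```

{"name": "step_arm", "arguments": {"steps": [[[0, 0, 0.05, 0, 0, 0], [0, 0, 0.09, 0, 0, 0], [0, 0, 0.1, 0, 0, 0], [0, 0, 0.1, 0, 0, 0], [0, 0, 0.1, 0, 0, 0], [0, 0, 0.1, 0, 0, 0]]]}}

```text
clock: 12.25
tool_pos: [0.5894, 0.1955, 0.0981]
orientation: [-180.0, -0.0, 7.4]
force: [-0.2, 0.6, -3.1]
opening: 0.0119
gripper_force: 30.0
```

Run:
```python
from h import *
o=get_obs(); print(o['clock'],o['tool_pos'],o['orientation'],o['force'],o['opening'])
A=T(o['tool_pos'],o['orientation']); np.save("A5.npy",A); rel(A,T([.5889,.1945,.0638],[180,0,7.38]),"home")
shot("wrist","w5"); shot("scene","s5")
a=cv2.imread("pics/w5.png"); b=cv2.imread("pics/s5.png")
f=lambda x,k:cv2.resize(x,None,fx=k,fy=k,interpolation=cv2.INTER_CUBIC)
top=np.hstack([f(a[104:154,134:184],6),f(a[104:154,464:514],6)]); bot=f(b[120:220,310:460],4)
cv2.imwrite("pics/c5.png",np.vstack([top,f(b[140:230,330:430],6)[:290]]))
```

```text
12.25 [0.58935487 0.19547149 0.09814466] [-1.79985372e+02 -2.60326937e-02  7.41465492e+00] [-0.21082323  0.60628141 -3.11194871] 0.011941969706645182
home shift [-0.006  0.009  0.343] turn [-0.001 -0.001  0.001]
```

View pics/c5.png

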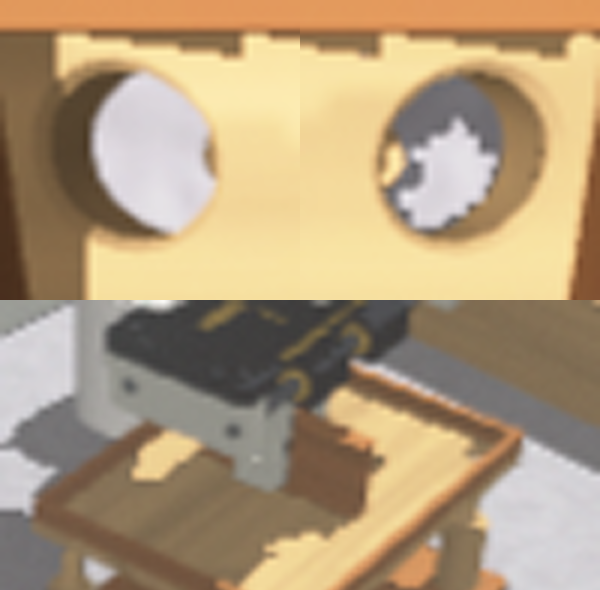

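Both front pins show at the inner edges of the holes, symmetrically: left pin outer edge near px (168,130), right near (481.5,131). I'll check this against where centred pins should appear.

Run:
```python
from h import *
D=np.load("w5.npz"); K,Rc,t=D["K"],D["R"],D["t"]; A=np.load("A5.npy"); im=D["im"]
def pj(P):
    q=np.asarray(P)@Rc.T+t; return np.stack([K[0,0]*q[:,0]/q[:,2]+K[0,2],K[1,1]*q[:,1]/q[:,2]+K[1,2]],-1)
a=np.linspace(0,2*np.pi,60)
for nm,cx,cy in(("L meas",.6388,.2865),("R meas",.6604,.1183)):
    for z,r in((.076,.003),(.069,.005),(.050,.005)):
        q=pj(np.c_[cx+r*np.cos(a),cy+r*np.sin(a),z+0*a]); print(nm,z,"u",q[:,0].min().round(1),q[:,0].max().round(1),"v",q[:,1].min().round(1),q[:,1].max().round(1))
for y in(-.085,.085):
  for z in(.0058,.0138):
    P=np.c_[.0015+.06+.007*np.cos(a),y+.007*np.sin(a),z+0*a]@A[:3,:3].T+A[:3,3]; q=pj(P); print("hole",y,z,"u",q[:,0].min().round(1),q[:,0].max().round(1),"v",q[:,1].min().round(1),q[:,1].max().round(1))
# depth points of pin seen through holes, back in world
w=D["w"]
for s in(np.s_[115:145,150:180],np.s_[115:145,470:500]):
    p=w[s].reshape(-1,3); p=p[(p[:,2]>.045)&(p[:,2]<.0785)]; print(len(p),p.round(4)[:12].tolist())
```

```text
L meas 0.076 u 166.1 177.0 v 124.8 136.0
L meas 0.069 u 168.4 185.9 v 120.9 138.7
L meas 0.05 u 182.6 198.5 v 120.4 136.6
R meas 0.076 u 472.9 483.9 v 125.8 136.9
R meas 0.069 u 463.9 481.4 v 121.8 139.6
R meas 0.05 u 451.0 466.9 v 121.2 137.4
hole -0.085 0.0058 u 140.0 168.1 v 116.0 144.5
hole -0.085 0.0138 u 148.5 175.3 v 116.0 143.2
hole 0.085 0.0058 u 478.6 506.7 v 116.5 145.0
hole 0.085 0.0138 u 471.4 498.2 v 116.4 143.6
9 [[0.6404, 0.2885, 0.0747], [0.6398, 0.2884, 0.075], [0.6392, 0.2888, 0.0752], [0.6393, 0.2884, 0.075], [0.6386, 0.2891, 0.0746], [0.6387, 0.2887, 0.0742], [0.6381, 0.2891, 0.0745], [0.6382, 0.2885, 0.0748], [0.6377, 0.2882, 0.0754]]
27 [[0.664, 0.1153, 0.0686], [0.6634, 0.1166, 0.0717], [0.6628, 0.1182, 0.0752], [0.6629, 0.1158, 0.0715], [0.6622, 0.1187, 0.0753], [0.6623, 0.1179, 0.0748], [0.6623, 0.1175, 0.0752], [0.6617, 0.118, 0.0743], [0.6617, 0.1177, 0.0749], [0.6618, 0.1171, 0.0747], [0.6611, 0.1185, 0.0756], [0.6612, 0.1175, 0.0746]]
```

Predicted and observed agree within 1 mm. I'll apply a small correction and lower gently.

{"name": "step_arm", "arguments": {"steps": [[[-0.008, 0.007, 0, 0, 0, 0], [-0.008, 0.007, 0.03, 0, 0, 0], [-0.008, 0.007, 0.06, 0, 0, 0], [-0.008, 0.007, 0.09, 0, 0, 0], [-0.008, 0.007, 0.12, 0, 0, 0], [-0.008, 0.007, 0.15, 0, 0, 0], [-0.008, 0.007, 0.18, 0, 0, 0], [-0.008, 0.007, 0.2, 0, 0, 0], [-0.008, 0.007, 0.2, 0, 0, 0], [-0.008, 0.007, 0.2, 0, 0, 0]]]}}

```text
clock: 13.35
tool_pos: [0.5885, 0.1946, 0.0778]
orientation: [-180.0, 0.0, 7.4]
force: [0.6, -0.2, -3.1]
opening: 0.0121
gripper_force: 30.0
```

{"name": "step_arm", "arguments": {"steps": [[[0, 0, 0.02, 0, 0, 0], [0, 0, 0.04, 0, 0, 0], [0, 0, 0.06, 0, 0, 0], [0, 0, 0.08, 0, 0, 0], [0, 0, 0.1, 0, 0, 0], [0, 0, 0.115, 0, 0, 0], [0, 0, 0.125, 0, 0, 0], [0, 0, 0.125, 0, 0, 0]]]}}

```text
clock: 14.15
tool_pos: [0.5884, 0.1945, 0.0651]
orientation: [180.0, 0.0, 7.4]
force: [1.5, -0.5, -2.4]
opening: 0.0117
gripper_force: 30.0
```

{"name": "step_arm", "arguments": {"steps": [[[0, 0, 0.005, 0, 0, 0], [0, 0, 0.01, 0, 0, 0], [0, 0, 0.015, 0, 0, 0], [0, 0, 0.015, 0, 0, 0]]]}}

```text
clock: 14.55
tool_pos: [0.5885, 0.1946, 0.0639]
orientation: [-180.0, -0.0, 7.4]
force: [-0.4, -1.0, -3.3]
opening: 0.0116
gripper_force: 30.0
```

{"name": "step_arm", "arguments": {"steps": [[[0, 0, 0.005, 0, 0, 0], [0, 0, 0.008, 0, 0, 0], [0, 0, 0.008, 0, 0, 0]]]}}

```text
clock: 14.85
tool_pos: [0.5886, 0.1946, 0.0638]
orientation: [-180.0, -0.0, 7.4]
force: [-2.7, 0.8, 3.5]
opening: 0.0118
gripper_force: 30.0
```

{"name": "step_arm", "arguments": {"steps": [[[0, 0, 0.003, 0, 0, 0], [0, 0, 0.006, 0, 0, 0], [0, 0, 0.006, 0, 0, 0]]]}}

```text
clock: 15.15
tool_pos: [0.5886, 0.1946, 0.0638]
orientation: [-180.0, -0.0, 7.4]
force: [-5.5, -0.3, 9.6]
opening: 0.0118
gripper_force: 30.0
```

It touches at exactly the expected height, so the deck is seated. Releasing and rising.

{"name": "step_arm", "arguments": {"steps": [[[0, 0, 0, 0, 0, 0], [0, 0, 0, 0, 0, 0], [0, 0, 0, 0, 0, 0], [0, 0, 0, 0, 0, 0], [0, 0, 0, 0, 0, 0], [0, 0, 0, 0, 0, 0], [0, 0, 0, 0, 0, 0], [0, 0, 0, 0, 0, 0]]], "jaw": 0}}

```text
clock: 15.95
tool_pos: [0.5885, 0.1946, 0.0624]
orientation: [-180.0, 0.0, 7.4]
force: [0.0, 0.3, 0.2]
opening: 0.0701
gripper_force: 0.0
```

{"name": "step_arm", "arguments": {"steps": [[[0, 0, -0.1, 0, 0, 0], [0, 0, -0.3, 0, 0, 0], [0, 0, -0.6, 0, 0, 0], [0, 0, -0.95, 0, 0, 0], [0, 0, -0.95, 0, 0, 0]]]}}

```text
clock: 16.45
tool_pos: [0.5914, 0.1959, 0.1637]
orientation: [-179.8, -0.5, 7.5]
force: [0.1, -0.3, -0.3]
opening: 0.0874
gripper_force: 0.0
```

{"name": "step_arm", "arguments": {"steps": [[[0, 0, -0.3, 0, 0, 0], [0, 0, -0.7, 0, 0, 0], [0, 0, -0.8, 0, 0, 0], [0, 0, -0.8, 0, 0, 0], [0, 0, -0.8, 0, 0, 0]]]}}

```text
clock: 16.95
tool_pos: [0.5881, 0.1945, 0.2372]
orientation: [-180.0, 0.0, 7.4]
force: [0.5, 0.0, -0.4]
opening: 0.0878
gripper_force: 0.0
```

Run:
```python
from h import *
o=get_obs(); print(o['clock'],o['tool_pos'],o['orientation'],o['force'],o['opening'])
A=T(o['tool_pos'],o['orientation']); np.save("A6.npy",A)
shot("wrist","w6"); D=np.load("w6.npz"); w=D["w"]
base=np.array([.5904,.1947]); y=np.radians(7.38); Rz=np.array([[np.cos(y),-np.sin(y)],[np.sin(y),np.cos(y)]])
f=w.reshape(-1,3); l=(f[:,:2]-base)@Rz; m=(abs(l)<[.069,.094]).all(1)&(abs(l[:,1])>.008)&(abs(f[:,2]-.058)<.006); p=f[m]; 
for _ in range(2):
    c=p.mean(0); n=np.linalg.svd(p-c,full_matrices=False)[2][2]; n*=np.sign(n[2]); p=p[abs((p-c)@n)<.0015]
print("deck floor",len(p),c,"n",n)
m=(abs(l)<[.09,.115]).all(1)&(f[:,2]>.066)&(f[:,2]<.070); q=f[m]; r=l[m]; k=(abs(r[:,0])>.068)|(abs(r[:,1])>.093); print("rim local",np.percentile(r[k],[.5,99.5],axis=0),q[k][:,2].mean())
m=(abs(l)<[.06,.02]).all(1)&(f[:,2]>.096)&(f[:,2]<.104); print("wall",np.percentile(l[m],[1,99],axis=0),f[m][:,2].mean())
# move to truck view
rel(T(o['tool_pos'],[180,0,7.4]),T([.46,-.0015,.20],[180,0,-14]),"truck view")
```

```text
16.95 [0.58808118 0.19450503 0.23716725] [-1.79972132e+02  1.78881269e-02  7.39646201e+00] [ 0.50435668  0.00589972 -0.43885283] 0.08775735998621974
deck floor 18747 [0.59384152 0.19520786 0.05731715] n [-1.03259866e-04  4.44992658e-05  9.99999994e-01]
rim local [[-0.07506861 -0.1000733 ]
 [ 0.0746669   0.09974364]] 0.06731865221158549
wall [[-0.04311607 -0.00564413]
 [ 0.04388576  0.00515467]] 0.09914634210769835
truck view shift [-1.523  1.779  0.372] turn [ 0.    -0.     0.747]
```

View pics/w6.png

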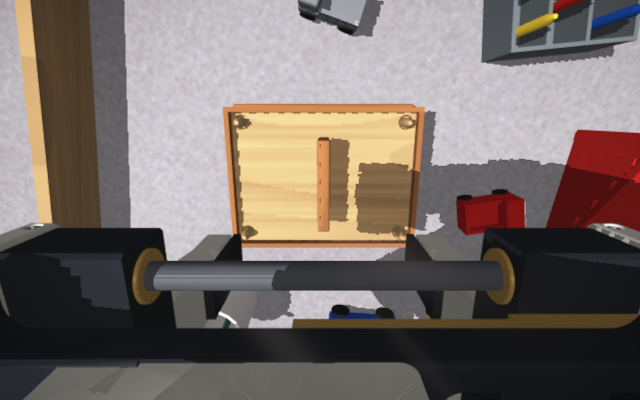

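The deck is home: floor level, z 0.057, rim centred on the base within 0.2 mm, wall from (323,138) to (323,230), and pins poking through all four holes. Next is the truck.

{"name": "step_arm", "arguments": {"steps": [[[-0.2, 0.2, 0.02, 0, 0, 0], [-0.5, 0.5, 0.05, 0, 0, 0], [-0.8, 0.8, 0.08, 0, 0, 0], [-0.87, 0.87, 0.08, 0, 0, 0]]]}}

```text
clock: 17.4
tool_pos: [0.5101, 0.0942, 0.2279]
orientation: [180.0, 0.2, 7.3]
force: [-0.0, 0.3, 1.0]
opening: 0.0876
gripper_force: 0.0
```

{"name": "step_arm", "arguments": {"steps": [[[-0.3, 0.3, 0.02, 0, 0, 0.2], [-0.6, 0.6, 0.05, 0, 0, 0.45], [-0.87, 0.87, 0.08, 0, 0, 0.7], [-0.87, 0.87, 0.08, 0, 0, 0.747], [-0.87, 0.87, 0.08, 0, 0, 0.747], [-0.87, 0.87, 0.08, 0, 0, 0.747]]]}}

```text
clock: 18.0
tool_pos: [0.4388, -0.0001, 0.2212]
orientation: [180.0, 0.0, -13.9]
force: [-0.1, -0.0, -0.1]
opening: 0.0872
gripper_force: 0.0
```

Run:
```python
from h import *
o=get_obs(); print(o['clock'],o['tool_pos'],o['orientation'],o['joint_pos'])
A=T(o['tool_pos'],o['orientation']); np.save("A7.npy",A)
im,d=shot("wrist","w7"); D=np.load("w7.npz"); w=D["w"]; c=im.astype(int)
m=(c[...,0]-c[...,2]>70)&(c[...,1]-c[...,2]>45)&(w[...,2]>.008)&(w[...,2]<.06)&(np.hypot(w[...,0]-.437,w[...,1]+.0015)<.05)
p=w[m]; print(len(p),p.mean(0),p.min(0),p.max(0)); r=cv2.minAreaRect((p[:,:2]*1000).astype(np.float32)); print(r)
for lo,hi in((.008,.02),(.02,.034),(.034,.05)):
    q=p[(p[:,2]>lo)&(p[:,2]<hi)]; print(lo,len(q),cv2.minAreaRect((q[:,:2]*1000).astype(np.float32)) if len(q)>5 else 0, q[:,2].mean())
tall=w[(w[...,2]>.055)&(w[...,2]<.09)&(np.hypot(w[...,0]-.437,w[...,1])<.16)]
print("tall near",len(tall),tall.min(0) if len(tall) else 0,tall.max(0) if len(tall) else 0)
```

```text
18.0 [ 4.38836482e-01 -5.59057327e-05  2.21171574e-01] [ 1.79985496e+02  1.58830086e-02 -1.39086944e+01] [ 2.59103850e+01 -2.19497428e+00 -2.78545114e+01  1.07486525e-03
 -6.43619499e+01  5.01804574e+01]
2145 [ 0.43720192 -0.00073976  0.03262965] [ 0.40177869 -0.02672942  0.01191134] [0.47216682 0.02527017 0.04754927]
((436.86376953125, -0.009656906127929688), (39.892608642578125, 64.5167465209961), 75.79534149169922)
0.008 52 ((451.91656494140625, 9.954849243164062), (29.465686798095703, 67.79472351074219), 42.02919387817383) 0.017067547454843065
0.02 999 ((446.5129089355469, -3.382040023803711), (37.50882339477539, 44.080753326416016), 75.88777923583984) 0.02407557190779656
0.034 1094 ((436.4800720214844, -0.9213924407958984), (37.80772399902344, 64.06360626220703), 76.20537567138672) 0.04118060475050042
tall near 5532 [ 0.28391474 -0.1537645   0.05500218] [0.56833111 0.13520072 0.08600864]
```

View pics/w7.png

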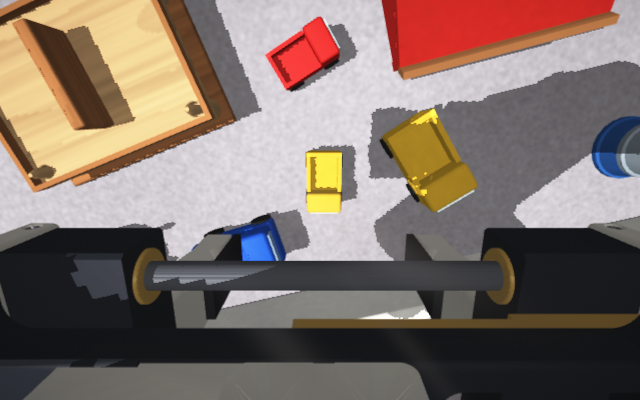

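The small truck is at px (324,182), at (0.4366, -0.0009) with yaw -13.8°. The big yellow (430,160) and blue (250,235) trucks stay clear of the fingers. I'll descend with the jaw part-closed.

{"name": "step_arm", "arguments": {"steps": [[[-0.019, 0.013, 0.2, 0, 0, 0], [-0.019, 0.013, 0.5, 0, 0, 0], [-0.019, 0.013, 0.8, 0, 0, 0], [-0.019, 0.013, 1, 0, 0, 0], [-0.019, 0.013, 1, 0, 0, 0]]], "jaw": 80}}

```text
clock: 18.55
tool_pos: [0.4348, -0.0013, 0.1187]
orientation: [179.8, 0.3, -13.9]
force: [0.2, -0.6, 0.6]
opening: 0.0608
gripper_force: 0.0
```

{"name": "step_arm", "arguments": {"steps": [[[0, 0, 0.2, 0, 0, 0], [0, 0, 0.45, 0, 0, 0], [0, 0, 0.65, 0, 0, 0], [0, 0, 0.75, 0, 0, 0], [0, 0, 0.75, 0, 0, 0], [0, 0, 0.75, 0, 0, 0]]]}}

```text
clock: 19.15
tool_pos: [0.4371, -0.0008, 0.0472]
orientation: [-180.0, -0.0, -13.9]
force: [0.4, 0.2, 0.6]
opening: 0.0601
gripper_force: 0.0
```

{"name": "step_arm", "arguments": {"steps": [[[0, 0, 0.1, 0, 0, 0], [0, 0, 0.2, 0, 0, 0], [0, 0, 0.3, 0, 0, 0], [0, 0, 0.345, 0, 0, 0], [0, 0, 0.345, 0, 0, 0], [0, 0, 0.345, 0, 0, 0]]]}}

```text
clock: 19.75
tool_pos: [0.4362, -0.0013, 0.0118]
orientation: [180.0, 0.0, -14.0]
force: [0.7, 0.1, -0.4]
opening: 0.0599
gripper_force: 0.0
```

{"name": "step_arm", "arguments": {"steps": [[[0, 0, 0, 0, 0, 0], [0, 0, 0, 0, 0, 0], [0, 0, 0, 0, 0, 0], [0, 0, 0, 0, 0, 0], [0, 0, 0, 0, 0, 0], [0, 0, 0, 0, 0, 0], [0, 0, 0, 0, 0, 0], [0, 0, 0, 0, 0, 0]]], "jaw": 255}}

```text
clock: 20.55
tool_pos: [0.4364, -0.0011, 0.0121]
orientation: [-180.0, -0.0, -14.0]
force: [-1.2, 0.9, 5.0]
opening: 0.0381
gripper_force: 30.0
```

Run:
```python
from h import *
o=get_obs(); print(o['clock'],o['tool_pos'],o['orientation'],o['force'],o['opening'],o['gripper_force'])
A=T(o['tool_pos'],o['orientation']); np.save("A8.npy",A)
# truck centre in tool x when gripped ~ from pre-grasp estimate
print("truck in tool",A[:3,:3].T@(np.array([.4366,-.0009,0])-A[:3,3]))
```

```text
20.55 [ 0.43643736 -0.00109951  0.01209349] [-1.79984447e+02 -1.79645661e-02 -1.39847690e+01] [-1.17058128  0.87621075  5.02032141] 0.03811947235780183 29.99998421408236
truck in tool [ 0.00010581 -0.00022962  0.01209359]
```

{"name": "step_arm", "arguments": {"steps": [[[0, 0, -0.05, 0, 0, 0], [0, 0, -0.15, 0, 0, 0], [0, 0, -0.3, 0, 0, 0], [0, 0, -0.5, 0, 0, 0], [0, 0, -0.7, 0, 0, 0], [0, 0, -0.9, 0, 0, 0], [0, 0, -1, 0, 0, 0]]]}}

```text
clock: 21.25
tool_pos: [0.4368, -0.001, 0.114]
orientation: [-179.9, -0.1, -14.0]
force: [0.7, 0.7, -0.6]
opening: 0.0381
gripper_force: 30.0
```

{"name": "step_arm", "arguments": {"steps": [[[0, 0, -0.2, 0, 0, 0], [0, 0, -0.4, 0, 0, 0], [0, 0, -0.6, 0, 0, 0], [0, 0, -0.6, 0, 0, 0]]]}}

```text
clock: 21.65
tool_pos: [0.4374, -0.0008, 0.1743]
orientation: [-179.9, -0.2, -14.0]
force: [-0.1, -0.7, -2.4]
opening: 0.0375
gripper_force: 30.0
```

{"name": "step_arm", "arguments": {"steps": [[[0.06, -0.09, 0, 0, 0, 0], [0.18, -0.27, 0, 0, 0, 0], [0.34, -0.5, 0, 0, 0, 0], [0.5, -0.73, 0, 0, 0, 0], [0.605, -0.894, 0, 0, 0, 0]]]}}

```text
clock: 22.15
tool_pos: [0.5175, 0.0722, 0.1702]
orientation: [179.9, 0.1, -14.0]
force: [-0.4, -0.5, -1.7]
opening: 0.0375
gripper_force: 30.0
```

{"name": "step_arm", "arguments": {"steps": [[[0.15, -0.22, 0, 0, 0, -0.1], [0.3, -0.44, 0, 0, 0, -0.28], [0.45, -0.66, 0, 0, 0, -0.46], [0.56, -0.82, 0, 0, 0, -0.62], [0.605, -0.894, 0, 0, 0, -0.72], [0.605, -0.894, 0, 0, 0, -0.747], [0.605, -0.894, 0, 0, 0, -0.747], [0.605, -0.894, 0, 0, 0, -0.747]]]}}

```text
clock: 22.95
tool_pos: [0.5962, 0.1426, 0.1712]
orientation: [180.0, 0.1, 7.3]
force: [0.0, -0.6, -0.9]
opening: 0.0377
gripper_force: 30.0
```

Run:
```python
from h import *
o=get_obs(); print(o['clock'],o['tool_pos'],o['orientation'],o['force'],o['opening'],o['gripper_force'])
A=T(o['tool_pos'],o['orientation']); np.save("A9.npy",A); rel(A,T([.5971,.1431,.0701],[180,0,7.38]),"place")
im,d=shot("wrist","w9"); w=np.load("w9.npz")["w"]; tw=(w-A[:3,3])@A[:3,:3]; c=im.astype(int)
m=(c[...,0]-c[...,2]>90)&(c[...,1]-c[...,2]>60)&(abs(tw[...,0])<.05)&(abs(tw[...,1])<.03)&(abs(tw[...,2])<.045); p=tw[m]; print(len(p),np.percentile(p,[1,50,99],axis=0))
```

```text
22.95 [0.59622394 0.14264669 0.17123038] [1.79981818e+02 7.41253584e-02 7.32809866e+00] [ 0.04950034 -0.63243158 -0.86712015] 0.03774387091867684 29.999853428453207
place shift [ 0.011 -0.004  1.011] turn [ 0.001  0.003 -0.002]
8115 [[-0.01895055 -0.01840827 -0.03378572]
 [ 0.01169867 -0.00012664 -0.0204259 ]
 [ 0.032606    0.01836959  0.00033836]]
```

View pics/w9.png

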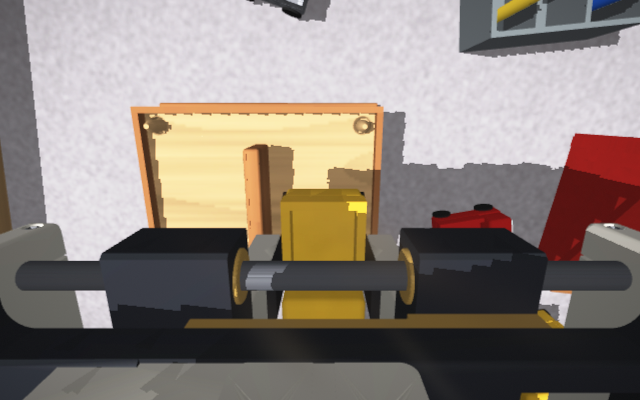

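The truck is held straight at px (323,250), to the right of the wall (256,190). Lowering it.

{"name": "step_arm", "arguments": {"steps": [[[0.005, -0.002, 0.08, 0, 0, 0], [0.011, -0.004, 0.2, 0, 0, 0], [0.011, -0.004, 0.4, 0, 0, 0], [0.011, -0.004, 0.6, 0, 0, 0], [0.011, -0.004, 0.75, 0, 0, 0], [0.011, -0.004, 0.85, 0, 0, 0], [0.011, -0.004, 0.92, 0, 0, 0], [0.011, -0.004, 0.92, 0, 0, 0], [0.011, -0.004, 0.92, 0, 0, 0]]]}}

```text
clock: 23.9
tool_pos: [0.5982, 0.1437, 0.0803]
orientation: [-180.0, -0.0, 7.4]
force: [-0.1, -0.0, 0.2]
opening: 0.0376
gripper_force: 30.0
```

{"name": "step_arm", "arguments": {"steps": [[[0, 0, 0.02, 0, 0, 0], [0, 0, 0.04, 0, 0, 0], [0, 0, 0.055, 0, 0, 0], [0, 0, 0.065, 0, 0, 0], [0, 0, 0.07, 0, 0, 0], [0, 0, 0.07, 0, 0, 0]]]}}

```text
clock: 24.5
tool_pos: [0.5979, 0.1435, 0.0729]
orientation: [180.0, 0.0, 7.4]
force: [1.0, -0.5, -1.4]
opening: 0.0375
gripper_force: 30.0
```

{"name": "step_arm", "arguments": {"steps": [[[0, 0, 0.005, 0, 0, 0], [0, 0, 0.01, 0, 0, 0], [0, 0, 0.01, 0, 0, 0]]]}}

```text
clock: 24.8
tool_pos: [0.5979, 0.1436, 0.0719]
orientation: [-180.0, 0.0, 7.4]
force: [-0.2, -0.2, -0.3]
opening: 0.0377
gripper_force: 30.0
```

{"name": "step_arm", "arguments": {"steps": [[[0, 0, 0.005, 0, 0, 0], [0, 0, 0.01, 0, 0, 0], [0, 0, 0.01, 0, 0, 0], [0, 0, 0.01, 0, 0, 0]]]}}

```text
clock: 25.2
tool_pos: [0.5979, 0.1436, 0.0709]
orientation: [-180.0, 0.0, 7.4]
force: [0.5, -0.3, -1.1]
opening: 0.0377
gripper_force: 30.0
```

{"name": "step_arm", "arguments": {"steps": [[[0, 0, 0.004, 0, 0, 0], [0, 0, 0.008, 0, 0, 0], [0, 0, 0.008, 0, 0, 0], [0, 0, 0.008, 0, 0, 0]]]}}

```text
clock: 25.6
tool_pos: [0.598, 0.1436, 0.0702]
orientation: [-180.0, -0.0, 7.4]
force: [-1.2, 0.0, 0.6]
opening: 0.0379
gripper_force: 30.0
```

{"name": "step_arm", "arguments": {"steps": [[[0, 0, 0.003, 0, 0, 0], [0, 0, 0.005, 0, 0, 0], [0, 0, 0.005, 0, 0, 0]]]}}

```text
clock: 25.9
tool_pos: [0.598, 0.1436, 0.0702]
orientation: [-180.0, -0.0, 7.4]
force: [-2.4, 0.4, 4.9]
opening: 0.0377
gripper_force: 30.0
```

Contact at the expected height. I'll open just 2.5 mm per side to clear the wall, then rise.

{"name": "step_arm", "arguments": {"steps": [[[0, 0, 0, 0, 0, 0], [0, 0, 0, 0, 0, 0], [0, 0, 0, 0, 0, 0], [0, 0, 0, 0, 0, 0]]], "jaw": 130}}

```text
clock: 26.3
tool_pos: [0.5979, 0.1435, 0.0695]
orientation: [-180.0, 0.0, 7.4]
force: [0.2, -0.3, 0.5]
opening: 0.0427
gripper_force: 0.0
```

{"name": "step_arm", "arguments": {"steps": [[[0, 0, -0.03, 0, 0, 0], [0, 0, -0.08, 0, 0, 0], [0, 0, -0.15, 0, 0, 0], [0, 0, -0.25, 0, 0, 0], [0, 0, -0.4, 0, 0, 0], [0, 0, -0.6, 0, 0, 0], [0, 0, -0.8, 0, 0, 0], [0, 0, -0.95, 0, 0, 0]]]}}

```text
clock: 27.1
tool_pos: [0.5984, 0.1437, 0.1671]
orientation: [-180.0, -0.1, 7.4]
force: [-0.1, -0.0, -1.1]
opening: 0.0427
gripper_force: 0.0
```

{"name": "step_arm", "arguments": {"steps": [[[0, 0, -0.3, 0, 0, 0], [0, 0, -0.6, 0, 0, 0], [0, 0, -0.8, 0, 0, 0], [0, 0, -0.8, 0, 0, 0], [0, 0, -0.8, 0, 0, 0]]]}}

```text
clock: 27.6
tool_pos: [0.5979, 0.1437, 0.2457]
orientation: [-179.9, -0.1, 7.4]
force: [-0.0, 0.1, -1.1]
opening: 0.0429
gripper_force: 0.0
```

Run:
```python
from h import *
o=get_obs(); print(o['clock'],o['tool_pos'],o['orientation'],o['force'],o['opening'])
im,d=shot("wrist","w10"); w=np.load("w10.npz")["w"]; c=im.astype(int)
base=np.array([.5904,.1947]); y=np.radians(7.38); Rz=np.array([[np.cos(y),-np.sin(y)],[np.sin(y),np.cos(y)]])
f=w[:255].reshape(-1,3); l=(f[:,:2]-base)@Rz
m=(abs(l-[0,-.052])<[.05,.03]).all(1)&(f[:,2]>.085)&(f[:,2]<.12); p=l[m]; print("truck",m.sum(),cv2.minAreaRect((p*1000).astype(np.float32)),np.percentile(f[m][:,2],[5,99]))
m=(abs(l)<[.069,.094]).all(1)&(abs(f[:,2]-.058)<.004); q=f[m]; n=np.linalg.svd(q-q.mean(0),full_matrices=False)[2][2]; print("deck",q.mean(0),n)
a=cv2.imread("pics/w10.png"); im2,_=shot("scene","s10"); b=cv2.imread("pics/s10.png")[110:260,280:480]
cv2.imwrite("pics/c10.png",np.hstack([cv2.resize(a[80:280,180:460],None,fx=1.42,fy=1.42),cv2.resize(b,None,fx=1.9,fy=1.9)[:284]]))
```

```text
27.6 [0.59789315 0.14367649 0.24565356] [-1.79942262e+02 -8.35765916e-02  7.40458078e+00] [-0.02527299  0.0883092  -1.05298643] 0.042936979878152794
truck 1478 ((0.08435821533203125, -51.94884490966797), (37.648284912109375, 66.54641723632812), 89.5764389038086) [0.08852644 0.10475969]
deck [0.59749493 0.2025087  0.05731491] [ 1.22167036e-04 -1.60344718e-04 -9.99999980e-01]
```

View pics/c10.png

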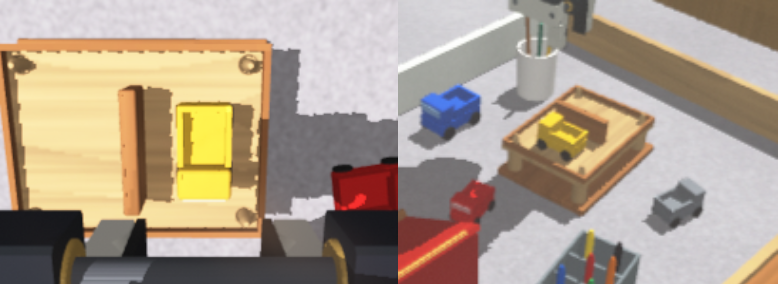

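The picture shows the truck upright on its wheels at crop px (205,150), beside the wall at (132,150). The deck is level and home on the four posts, and the gripper is well clear. Handing in.

```bash
python3 -c "
from plant import *
print(close_job())"
```

```text
the job is handed in; nothing more can be done
None
```

The deck is level and fully home on all four posts, the small yellow truck is on its wheels beside the dividing wall, and the job was handed in at about 28 s of the 67 s allowed; no verdict came back.

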